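# Mix a settled jar of glaze on the touch mixer

## Task

The glaze in the smallest of the three jars standing together near the mixer has settled. Switch the bench mixer on with its left key, then choose touch mode with its middle key (press each fully down and let it come up again; leave the right key, which starts a continuous run, alone), then stand the jar upright in the mixer's sprung cup and press it down until the cup is firmly against its stop, without forcing it. The mixer only runs while the cup is down, so finish while still holding the jar pressed down there; leave the other two jars standing where they are.

Things in the scene. Friction and masses are not known exactly. Their poses are not given: they have to be found in the camera images.
- mixer: Grey bench-top jar mixer, fixed to the table, 172 mm deep (x) by 152 mm wide (y). Origin under its centre at table height; its front, with the keys, faces its own -x; its +y is the left side for someone facing the keys from the front. The low control deck (x -0.086 to -0.008) is 34 mm high, the motor housing behind it (x -0.008 to 0.086) 52 mm. The cup's axis is at x = 0.035, y = 0 in this frame
- key_power_top (a point): Centre of the top of the left key (power), a white round 18 mm cap standing 7.5 mm above the control deck (top 41.5 mm above the table), at (-0.055, 0.040) in the mixer's frame, 40 mm from the middle key. Pressed straight down 4 mm; spring 1 N at rest to 4 N fully down; springs back. Raised mark: an open ring with a short stroke
- key_touch_top (a point): Centre of the top of the middle key (touch mode), same shape and spring, at (-0.055, 0) in the mixer's frame. Raised mark: an arrow onto a line
- key_run_top (a point): Centre of the top of the right key (continuous run), same shape and spring, at (-0.055, -0.040) in the mixer's frame. Raised mark: a closed ring. Not to be pressed
- key_power (a joint): Travel of the power key in m: 0 up, 0.004 fully down
- key_touch (a joint): Travel of the touch-mode key in m: 0 up, 0.004 fully down
- key_run (a joint): Travel of the continuous-run key in m: 0 up, 0.004 fully down
- cup_floor (a point): Centre of the inner floor of the mixer's black rubber cup, where the jar's underside comes to rest; 69 mm above the table with the cup up. The cup is open upward, 15 mm deep, 49 mm wide inside at the floor and flared to 58 mm at the lip, 67 mm wide outside. Its z axis points up
- mixer_cup (a joint): Travel of the cup in m: 0 up, 0.008 down on its stop collar. Spring: about 3 N to start it moving, 8 N just at the stop; then it is rigid, and 12 to 15 N hold it firmly on the stop (a force stop may relax: check the force once at rest). A jar standing in it does not push it down by its own weight
- small_jar_mid (a point): Centre, half-way up, of the smallest jar: screw-lidded round glaze jar 56 mm tall, standing upright, white body 42 mm in diameter from 0 to 40 mm up, lid 37 mm in diameter from 41 to 56 mm up, about 0.1 to 0.18 kg. z is up along the jar's axis. The cup takes in its lowest 15 mm, so grip it above that
- small_jar_base (a point): Centre of the smallest jar's underside, 28 mm below its middle
- jar_small: The smallest jar as a body; origin at its underside
- other_jar_1 (a point): Centre, half-way up, of a bigger jar of the same make, 54 mm in diameter, 68 mm tall; stays where it is
- other_jar_2 (a point): Centre, half-way up, of another bigger jar, 54 mm in diameter, 68 mm tall; stays where it is
Things that resemble listed ones, but are neither listed nor needed, are in the scene too. What is shaped like the jar_small but orange or yellow is not meant.

How it is judged:
By the outcome, as a careful person would: the job done as asked, in the order asked, and still so for the second after the job is handed in, while the arm keeps its last pose, push and grip.
It also fails if it takes over 64 s, if anything falls off the work surface, if the arm or the gripper's body presses on something with over 40 N, if the wrist force passes 120 N, or if a joint passes its speed limit or range.

## Robot

A 6-joint arm with a two-finger parallel gripper is mounted at the origin on a cart in front of the work surface, level with it; the furniture and walls round the work are solid. World frame = base frame: x ahead of the robot, y to its left, z up, the work surface at z = 0. Lengths are in m, angles in rad, forces in N, time in s.
With the tool pointing down it reaches from about 0.325 to 1 m from the base axis. Payload 5.1 kg.
Tool frame: the origin (TCP) lies midway between the tips of the shut fingers; the grasp point (between the pads) lies 19 mm behind it (r.hold_point_z is the distance from the TCP to the grasp point, in m); z points along the fingers, y is the line along which they close (so a half turn about z gives the same grasp; the last joint's range is limited). The gripper opens to 85 mm and grips with 20 to 120 N. Pads are 22 mm wide; open, the fingers measure 114 mm over their backs; the gripper's body (76 mm by 85 mm) begins 54 mm behind the grasp point. The pads swing forward as they close: fully open they stand 13 mm farther back than shut.
Start: joints at [-1.341, 0.124, 1.65, -0, 1.367, -0.083], TCP at [0.2, -0.618, 0.231] pointing down, gripper open.
Joint ranges: [-2.61, 2.61], [-1.02, 2.33], [0.03, 2.71], [-1.35, 4.49], [0.32, 2.68], [-2.91, 2.91]. Speed limits (rad/s): [2.57, 2.57, 3.14, 3.14, 3.14, 3.14].

## Interface

Orientations are given as a 3x3 rotation matrix whose columns are the frame's x, y, z axes.
In Python, from workcell import r gives the robot as it stands.
- The arm moves only by the shell command python3 -m inch 'ROWS'. ROWS is JSON, a list of rows, each an object with "jaw": the opening, from 0 (shut) to 1 (fully open); "delta_pos": the shift along the tool's x, y, z in m, a list of three; "roll": the turn about the tool's z in rad. In form: [{"jaw": jaw, "delta_pos": [x, y, z], "roll": roll}, ...]. A call has 1 to 5 rows; each row shifts and turns the commanded pose from where the row before left it, along the tool's axes as they then stand; what a row does not reach is not made up. A row lasts 1/8 s, in which the tool goes at most 62.5 mm and 10.7 degrees, less where a joint would pass 70% of its speed; a pose out of reach is approached as far as the arm can. A call with a gripper value outside its range is refused whole. The fingers move at their own pace and stop on an object; the grip force is fixed at half the most. Time passes only in rows, so rows that do not move let the fingers close. It gives the time, the measured TCP pose, the force, the opening and the grip force at its end, in the units of the state.
- r.sense(): the state, without advancing time (a new reading comes with each control period).
- r.camera(name): name is "scene" or "side" or "wrist"; returns (picture, depth): 480x640x3 uint8, red, green, blue; 480x640 float32, m along the optical axis (not along the pixel's ray), 0 where there is no reading.
- r.get_calibration(name): a dict with "K" (3x3 intrinsics, pixels), "k1" (the pictures are not rectified: a ray, as slopes to the right and down, at radius r is drawn at 1 + k1 r^2 times it, then the intrinsics apply), "world_from_camera" (4x4, takes a point from camera to world coordinates); the wrist camera has in their place "hand_eye" (4x4, takes a point from camera to tool coordinates, whose origin is the TCP and whose axes are the flange's). Camera axes: x right, y up, looking along -z (the intrinsics and any distortion apply to the point x, -y, -z); pixel columns grow to the right and rows downward; lengths in m; the calibration is good to about 2 mm. A picture is of the moment at which its call begins: read the wrist's pose just before it. get_calibration takes no time and is no camera call.
- r.sign_off(): hands the job in; it is judged then, once.
Trained networks look in the newest picture that a camera, given by its name, has taken for a name from the list of things; names that differ only in an ending like _2 or _b are one class to them, and where a whole thing is asked for, a point or a joint stands for the part that bears it (a point fixed in the world has none). Each returns a list of dicts, best first, with "p" (0 to 1); they miss things now and then, are a little off and sometimes report something else, mostly with a low value. They report only what shows in the picture. A call takes as long as a camera call. They do not tell look-alikes from the thing itself.
- r.silhouettes(camera, thing): "region" (480x640 bool, what is visible of it) and "pixel" ([column, row] in pixels, amid what is visible of it).
The state is a dict: "time": time; "q": joint angles; "joint_vel": joint speeds; "tau": joint torques, N m; "tool_pos": TCP position; "tcp_rot": TCP orientation; "wrist_force": force on the tool from outside, world axes, zero at the start; "wrist_torque": the same for the moment, N m; "grip_width": finger opening in m; "gripper_force": force on a finger pad.
Only numpy, scipy, OpenCV 4.12 (cv2) and the standard library are available. Lean on these libraries where they do the work, as an engineer would, in place of code of your own. Each camera call takes 0.05 s, during which the arm holds its last target. There are 200 camera calls.

## Working session

There is one attempt and no reset: what is moved stays moved. The work goes in short steps, Python scripts to look and compute and a shell command to move; the robot and the scene stay as the last step left them, time stands still between calls to the robot, and variables do not carry over. Pictures are saved under pics/ and viewed, at most 10 in all, crops included, and the job is handed in when it is done.

```bash
mkdir -p pics; ls; cat > h.py <<'E'
import numpy as np, cv2
from workcell import r
def cal(c):
    k=r.get_calibration(c); K=np.array(k["K"]); 
    if c=="wrist":
        s=r.sense(); T=np.eye(4); T[:3,:3]=s["tcp_rot"]; T[:3,3]=s["tool_pos"]
        W=T@np.array(k["hand_eye"])
    else: W=np.array(k["world_from_camera"])
    return K,k["k1"],W
def rays(c,px,C=None):
    K,k1,W=C or cal(c)
    u=cv2.undistortPoints(np.array(px,float).reshape(-1,1,2),K,np.array([k1,0,0,0,0.])).reshape(-1,2)
    return W,np.c_[u[:,0],-u[:,1],-np.ones(len(u))]
def pts(c,px,d,C=None):   # depth -> world
    W,v=rays(c,px,C); return (v*np.array(d).reshape(-1,1))@W[:3,:3].T+W[:3,3]
def onz(c,px,z,C=None):   # ray meets plane z
    W,v=rays(c,px,C); v=v@W[:3,:3].T; o=W[:3,3]; return o+v*((z-o[2])/v[:,2])[:,None]
def reg(c,m,dep,C=None):
    y,x=np.nonzero(m&(dep>0)); return pts(c,np.c_[x,y],dep[y,x],C)
E
python3 - <<'E'
from h import *
for c in("scene","side"):
    p,d=r.camera(c); cv2.imwrite(f"pics/{c}0.png",p[:,:,::-1])
    for t in("mixer","jar_small","other_jar_1","key_power","mixer_cup"):
        for o in r.silhouettes(c,t):
            P=reg(c,o["region"],d)
            if len(P): print(c,t,round(o["p"],2),np.round(o["pixel"]),np.round(np.median(P,0),3),np.round(np.percentile(P,2,0),3),np.round(np.percentile(P,98,0),3))
E
```

```text
pics
scene mixer 0.93 [270. 295.] [0.579 0.114 0.036] [0.502 0.024 0.006] [0.664 0.17  0.08 ]
scene jar_small 0.65 [423. 231.] [ 0.454 -0.282  0.035] [ 0.44  -0.305  0.004] [ 0.475 -0.272  0.055]
scene jar_small 0.6 [390. 227.] [ 0.532 -0.268  0.032] [ 0.517 -0.29  -0.   ] [ 0.553 -0.258  0.055]
scene jar_small 0.56 [409. 209.] [ 0.534 -0.343  0.032] [ 0.52  -0.384 -0.002] [ 0.56  -0.331  0.056]
scene other_jar_1 0.74 [341. 225.] [ 0.611 -0.179  0.043] [ 0.594 -0.212  0.001] [ 0.64  -0.166  0.067]
scene other_jar_1 0.71 [389. 255.] [ 0.464 -0.142  0.043] [ 0.446 -0.178 -0.001] [ 0.496 -0.129  0.068]
scene other_jar_1 0.64 [421. 231.] [ 0.456 -0.281  0.034] [ 0.441 -0.306  0.001] [ 0.476 -0.272  0.055]
scene key_power 0.59 [386. 257.] [ 0.464 -0.142  0.043] [ 0.446 -0.205 -0.001] [ 0.495 -0.129  0.068]
scene key_power 0.48 [281. 312.] [0.53  0.132 0.039] [0.524 0.125 0.036] [0.538 0.14  0.042]
scene mixer_cup 0.83 [259. 265.] [0.629 0.09  0.071] [0.593 0.036 0.048] [0.667 0.125 0.083]
scene mixer_cup 0.6 [294. 300.] [0.53  0.093 0.039] [0.525 0.087 0.034] [0.538 0.1   0.043]
side mixer 0.95 [260. 294.] [0.582 0.113 0.04 ] [0.504 0.024 0.01 ] [0.666 0.169 0.083]
side jar_small 0.96 [371. 188.] [ 0.534 -0.267  0.037] [ 0.519 -0.291  0.003] [ 0.555 -0.259  0.057]
side jar_small 0.79 [406. 195.] [ 0.457 -0.282  0.039] [ 0.441 -0.306  0.007] [ 0.477 -0.275  0.058]
side jar_small 0.6 [385. 172.] [ 0.535 -0.344  0.038] [ 0.52  -0.369  0.003] [ 0.557 -0.335  0.058]
side other_jar_1 0.79 [377. 226.] [ 0.468 -0.141  0.047] [ 0.447 -0.173  0.006] [ 0.495 -0.13   0.069]
side other_jar_1 0.7 [318. 200.] [ 0.614 -0.179  0.045] [ 0.595 -0.216  0.002] [ 0.647 -0.168  0.069]
side key_power 0.2 [407. 195.] [ 0.457 -0.283  0.037] [ 0.441 -0.329  0.001] [ 0.48  -0.275  0.058]
side mixer_cup 0.8 [242. 265.] [0.629 0.09  0.072] [0.594 0.064 0.066] [0.655 0.125 0.085]
```

View pics/scene0.png

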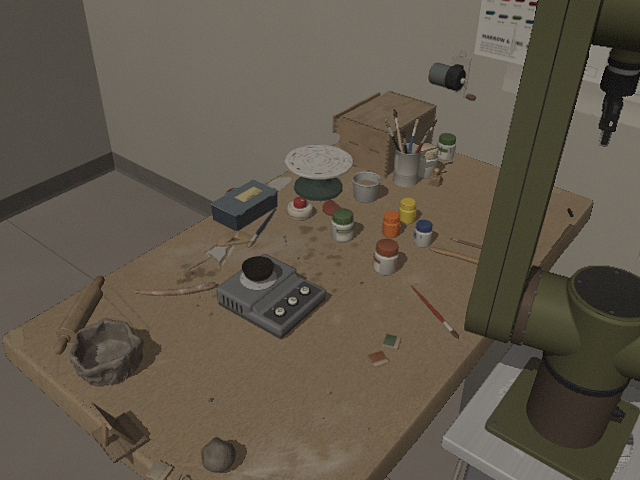

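```bash
python3 - <<'E'
from h import *
s=r.sense(); print(s["tcp_rot"],s["wrist_force"],s["grip_width"],s["time"],r.hold_point_z)
for c in("scene","side"):
    p,d=r.camera(c)
    y,x=np.mgrid[150:420,120:500].reshape(2,-1); k=d[y,x]>0; y,x=y[k],x[k]
    P=pts(c,np.c_[x,y],d[y,x]); 
    near=(abs(P[:,0]-.58)<.13)&(abs(P[:,1]-.1)<.12)
    for nm,lo,hi in(("deck",.029,.0365),("house",.048,.0545),("key",.0385,.045),("cupcap",.076,.09)):
        m=near&(P[:,2]>lo)&(P[:,2]<hi); Q=P[m][:,:2].astype(np.float32)
        if nm in("deck","house"): print(c,nm,m.sum(),cv2.minAreaRect(Q))
        else:
            img=np.zeros((480,640),np.uint8); img[y[m],x[m]]=1
            n,l,st,ce=cv2.connectedComponentsWithStats(img)
            for i in range(1,n):
                if st[i,4]>25:
                    q=P[m][l[y[m],x[m]]==i]; print(c,nm,st[i,4],ce[i].round(),q.mean(0).round(4),q.min(0).round(3),q.max(0).round(3))
    # white jars: tops
    for jx,jy,h in((.454,-.29,.056),(.534,-.275,.056),(.534,-.35,.056),(.47,-.15,.068),(.617,-.187,.068)):
        m=(abs(P[:,0]-jx)<.04)&(abs(P[:,1]-jy)<.04)&(P[:,2]>h-.004)
        q=P[m]
        if m.sum()>10: print(c,"jar",h,m.sum(),q.mean(0).round(4),cv2.minEnclosingCircle(q[:,:2].astype(np.float32)), p[y[m],x[m]].mean(0).round())
E
```

```text
[[ 9.51458014e-01  3.07778570e-01  1.73407211e-05]
 [ 3.07778570e-01 -9.51458013e-01 -2.78206831e-05]
 [ 7.93635796e-06  3.18073142e-05 -9.99999999e-01]] [ 0.90631825 -1.37363983  0.56411445] 0.08543239472505601 0.6 0.0187
scene deck 1777 ((0.5862427353858948, 0.09467841684818268), (0.16986799240112305, 0.15284965932369232), 2.547415018081665)
scene house 1136 ((0.625345766544342, 0.09679003059864044), (0.09210938960313797, 0.15201357007026672), 1.764668345451355)
scene key 334 [260. 293.] [0.594  0.1192 0.0417] [0.572 0.018 0.039] [0.668 0.173 0.045]
scene key 26 [305. 290.] [0.5339 0.0528 0.0399] [0.526 0.043 0.039] [0.541 0.061 0.043]
scene key 33 [280. 310.] [0.5316 0.1313 0.04  ] [0.524 0.123 0.039] [0.541 0.141 0.042]
scene cupcap 229 [258. 266.] [0.6242 0.0934 0.0801] [0.589 0.062 0.076] [0.658 0.129 0.086]
scene jar 0.056 79 [ 0.4599 -0.2934  0.0537] ((0.4600162208080292, -0.29303914308547974), 0.019320692867040634) [49. 55. 77.]
scene jar 0.056 80 [ 0.5387 -0.2782  0.054 ] ((0.5368911623954773, -0.277812123298645), 0.02010180801153183) [146.  81.  41.]
scene jar 0.056 64 [ 0
[... 986 characters left out ...]
0.6258 0.0926 0.0812] [0.591 0.06  0.076] [0.658 0.127 0.087]
side jar 0.056 151 [ 0.4612 -0.2943  0.0555] ((0.46225470304489136, -0.29554274678230286), 0.020579854026436806) [54. 64. 97.]
side jar 0.056 135 [ 0.5386 -0.2777  0.0553] ((0.5393521785736084, -0.27856653928756714), 0.01889016665518284) [209. 101.  41.]
side jar 0.056 115 [ 0.5407 -0.3533  0.0558] ((0.5413079261779785, -0.35444438457489014), 0.018319029361009598) [214. 180.  63.]
side jar 0.068 294 [ 0.4726 -0.1555  0.0671] ((0.4743761718273163, -0.15745775401592255), 0.026051081717014313) [133.  70.  46.]
side jar 0.068 238 [ 0.6213 -0.1922  0.0672] ((0.6219438314437866, -0.19558218121528625), 0.026403535157442093) [77. 94. 57.]
```

The scene shows the white jar with the blue lid (423,233) as the smallest; brown (386,257) and green (343,225) are the bigger ones, and orange and yellow are decoys. The mixer keys are at (280,311), (293,300) and (305,290); its yaw is about 1.7°. I'll turn to the mixer's yaw and go over the power key.

```bash
python3 -m inch '[{"jaw":0,"delta_pos":[0,0,0],"roll":0.142},{"jaw":0,"delta_pos":[0,0,0],"roll":0.142},{"jaw":0,"delta_pos":[0.025,-0.053,0],"roll":0},{"jaw":0,"delta_pos":[0.025,-0.053,0],"roll":0},{"jaw":0,"delta_pos":[0.025,-0.053,0],"roll":0}]'
python3 -m inch '[{"jaw":0,"delta_pos":[0.025,-0.053,0],"roll":0},{"jaw":0,"delta_pos":[0.025,-0.053,0],"roll":0},{"jaw":0,"delta_pos":[0.025,-0.053,0],"roll":0},{"jaw":0,"delta_pos":[0.025,-0.053,0],"roll":0},{"jaw":0,"delta_pos":[0.025,-0.053,0],"roll":0}]'
python3 - <<'E'
from h import *
s=r.sense(); R=s["tcp_rot"]; print(R.round(4),s["tool_pos"],R.T@(np.array([.5325,.131,.12])-s["tool_pos"]))
E
```

```text
time: 1.32
tool_pos: [0.2708, -0.4559, 0.2314]
tcp_rot: [[1.0, 0.028, 0.0], [0.028, -1.0, -0.0], [0.0, 0.0, -1.0]]
wrist_force: [0.6, -0.1, 0.1]
grip_width: 0.0
gripper_force: 0.0
time: 1.95
tool_pos: [0.3882, -0.1872, 0.2317]
tcp_rot: [[1.0, 0.028, 0.001], [0.028, -1.0, -0.001], [0.001, 0.001, -1.0]]
wrist_force: [1.0, -0.3, -0.2]
grip_width: -0.0002
gripper_force: 0.0
[[ 9.996e-01  2.830e-02  1.300e-03]
 [ 2.830e-02 -9.996e-01 -7.000e-04]
 [ 1.300e-03  7.000e-04 -1.000e+00]] [ 0.38817315 -0.18716405  0.23174983] [ 0.15312887 -0.31403326  0.11171969]
```

```bash
python3 -m inch '[{"jaw":0,"delta_pos":[0.025,-0.052,0],"roll":0},{"jaw":0,"delta_pos":[0.025,-0.052,0],"roll":0},{"jaw":0,"delta_pos":[0.025,-0.052,0],"roll":0},{"jaw":0,"delta_pos":[0.025,-0.052,0],"roll":0},{"jaw":0,"delta_pos":[0.025,-0.052,0.02],"roll":0}]'
python3 -m inch '[{"jaw":0,"delta_pos":[0.025,-0.048,0.03],"roll":0},{"jaw":0,"delta_pos":[0,0,0.05],"roll":0},{"jaw":0,"delta_pos":[0,0,0],"roll":0},{"jaw":0,"delta_pos":[0,0,0],"roll":0}]'
python3 - <<'E'
from h import *
s=r.sense(); R=s["tcp_rot"]; print(R.T@(np.array([.5325,.131,.06])-s["tool_pos"]),s["wrist_force"])
C=cal("wrist"); p,d=r.camera("wrist"); cv2.imwrite("pics/w1.png",p[:,:,::-1])
for t in("key_power","key_touch_top","mixer_cup"):
  for o in r.silhouettes("wrist",t):
    P=reg("wrist",o["region"],d,C); print(t,round(o["p"],2),np.round(o["pixel"]),o["region"].sum(),np.median(P,0).round(4) if len(P) else 0, onz("wrist",[o["pixel"]],.0415,C).round(4))
E
```

```text
time: 2.58
tool_pos: [0.5071, 0.0767, 0.2136]
tcp_rot: [[1.0, 0.029, 0.005], [0.029, -1.0, 0.0], [0.005, 0.0, -1.0]]
wrist_force: [0.3, -0.3, 0.5]
grip_width: 0.0002
gripper_force: 0.0
time: 3.08
tool_pos: [0.5295, 0.123, 0.133]
tcp_rot: [[1.0, 0.028, 0.002], [0.028, -1.0, 0.0], [0.002, -0.0, -1.0]]
wrist_force: [0.1, 0.5, 0.4]
grip_width: -0.0001
gripper_force: 0.0
[ 0.00306092 -0.00786688  0.07296706] [0.12308579 0.47083322 0.38641597]
key_power 0.72 [312. 239.] 489 [0.5349 0.1312 0.0425] [[0.5337 0.1329 0.0415]]
key_touch_top 0.86 [369. 237.] 466 [0.5365 0.0919 0.0425] [[0.536  0.0913 0.0415]]
mixer_cup 0.79 [388.  94.] 13571 [0.6279 0.0924 0.0715] [[0.6318 0.0862 0.0415]]
mixer_cup 0.42 [372. 237.] 433 [0.5361 0.0912 0.0425] [[0.5363 0.0888 0.0415]]
```

View pics/w1.png

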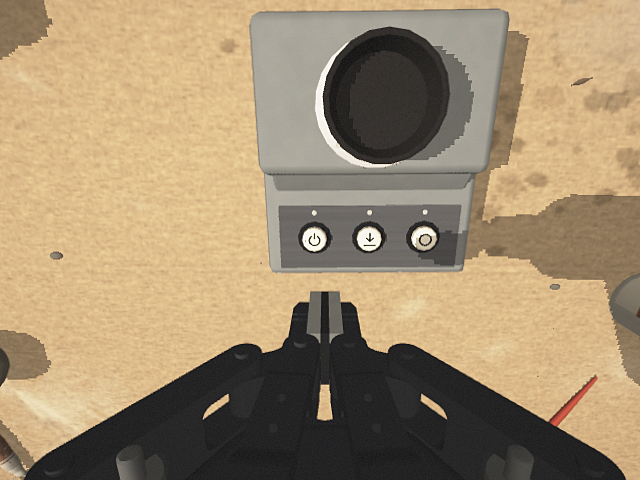

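The wrist view shows the power key at (314,239), touch at (369,237), run at (425,237) and the cup at (387,95). This agrees with the scene cameras to about 2 mm. I'll go down onto the power key.

```bash
python3 -m inch '[{"jaw":0,"delta_pos":[0.004,-0.008,0.03],"roll":0},{"jaw":0,"delta_pos":[0,0,0.04],"roll":0},{"jaw":0,"delta_pos":[0,0,0.01],"roll":0},{"jaw":0,"delta_pos":[0,0,0],"roll":0}]'
```

```text
time: 3.78
tool_pos: [0.5328, 0.1312, 0.0519]
tcp_rot: [[1.0, 0.028, 0.0], [0.028, -1.0, 0.0], [0.0, -0.0, -1.0]]
wrist_force: [0.8, -0.9, -0.3]
grip_width: 0.0003
gripper_force: 0.0
```

```bash
python3 -m inch '[{"jaw":0,"delta_pos":[0.001,0,0.008],"roll":0},{"jaw":0,"delta_pos":[0,0,0.003],"roll":0},{"jaw":0,"delta_pos":[0,0,0.002],"roll":0},{"jaw":0,"delta_pos":[0,0,0],"roll":0}]'; python3 -m inch '[{"jaw":0,"delta_pos":[0,0,0.001],"roll":0},{"jaw":0,"delta_pos":[0,0,0],"roll":0}]'
```

```text
time: 4.28
tool_pos: [0.5344, 0.1315, 0.0392]
tcp_rot: [[1.0, 0.029, 0.002], [0.029, -1.0, 0.0], [0.002, -0.0, -1.0]]
wrist_force: [0.5, -0.1, 2.2]
grip_width: 0.0001
gripper_force: 1.3
time: 4.53
tool_pos: [0.5344, 0.1315, 0.038]
tcp_rot: [[1.0, 0.029, 0.002], [0.029, -1.0, 0.0], [0.002, -0.0, -1.0]]
wrist_force: [2.3, -0.5, 3.3]
grip_width: -0.0002
gripper_force: 1.7
```

```bash
python3 -m inch '[{"jaw":0,"delta_pos":[0,0,0.001],"roll":0},{"jaw":0,"delta_pos":[0,0,0],"roll":0}]'; python3 -m inch '[{"jaw":0,"delta_pos":[0,0,0.0007],"roll":0},{"jaw":0,"delta_pos":[0,0,0],"roll":0}]'
```

```text
time: 4.78
tool_pos: [0.5344, 0.1315, 0.0375]
tcp_rot: [[1.0, 0.029, 0.002], [0.029, -1.0, 0.0], [0.002, -0.0, -1.0]]
wrist_force: [0.7, -1.6, 7.4]
grip_width: -0.0
gripper_force: 3.7
time: 5.03
tool_pos: [0.5344, 0.1315, 0.0374]
tcp_rot: [[1.0, 0.029, 0.001], [0.029, -1.0, -0.0], [0.001, 0.0, -1.0]]
wrist_force: [-1.9, -0.5, 10.6]
grip_width: -0.0002
gripper_force: 5.5
```

Fully down: the stop was felt at z=0.0375. Now I'll lift, check, and go over to the touch key.

```bash
python3 -m inch '[{"jaw":0,"delta_pos":[0,0,-0.02],"roll":0},{"jaw":0,"delta_pos":[0,0,0],"roll":0},{"jaw":0,"delta_pos":[0,0.04,0],"roll":0},{"jaw":0,"delta_pos":[0,0,0],"roll":0}]'; python3 - <<'E'
from h import *
p,d=r.camera("wrist"); cv2.imwrite("pics/w2.png",p[:,:,::-1])
E
python3 -m inch '[{"jaw":0,"delta_pos":[0,0,0.012],"roll":0},{"jaw":0,"delta_pos":[0,0,0.005],"roll":0},{"jaw":0,"delta_pos":[0,0,0.002],"roll":0},{"jaw":0,"delta_pos":[0,0,0],"roll":0}]'
```

```text
time: 5.52
tool_pos: [0.5338, 0.0901, 0.0548]
tcp_rot: [[1.0, 0.026, -0.002], [0.026, -1.0, -0.0], [-0.002, 0.0, -1.0]]
wrist_force: [0.3, 0.6, -0.1]
grip_width: -0.0001
gripper_force: 0.0
time: 6.08
tool_pos: [0.5341, 0.092, 0.0374]
tcp_rot: [[1.0, 0.03, -0.003], [0.03, -1.0, -0.0], [-0.003, 0.0, -1.0]]
wrist_force: [-5.7, -0.7, 10.0]
grip_width: 0.0001
gripper_force: 5.2
```

View pics/w2.png

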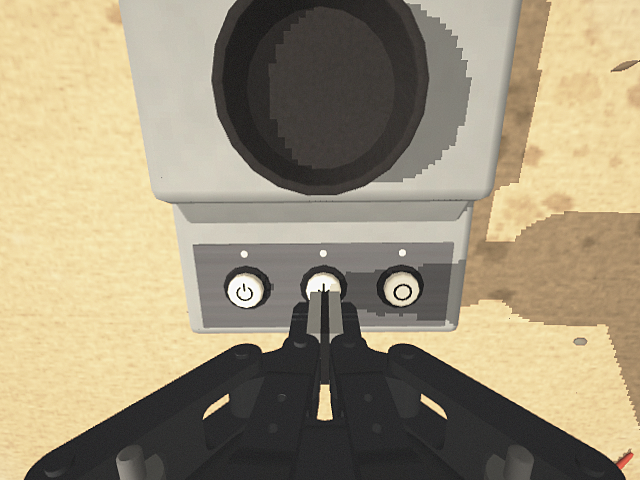

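The picture shows the power key back up at (245,290) and the fingertips over the touch key at (324,287). The touch key is now fully down at 10 N. Next I'll lift and measure the cup on the way.

```bash
python3 -m inch '[{"jaw":0,"delta_pos":[0,0,-0.02],"roll":0},{"jaw":0,"delta_pos":[0,0,-0.05],"roll":0},{"jaw":0.5,"delta_pos":[0,0,-0.055],"roll":0},{"jaw":1,"delta_pos":[0,0,0],"roll":0},{"jaw":1,"delta_pos":[0,0,0],"roll":0}]'; python3 - <<'E'
from h import *
s=r.sense(); C=cal("wrist"); p,d=r.camera("wrist"); cv2.imwrite("pics/w3.png",p[:,:,::-1])
y,x=np.nonzero(d>0); P=pts("wrist",np.c_[x,y],d[y,x],C)
for lo,hi in((.0815,.09),(.06,.0725),(.03,.0365),(.049,.054)):
    m=(abs(P[:,0]-.625)<(.045 if lo>.055 else .13))&(abs(P[:,1]-.093)<(.045 if lo>.055 else .12))&(P[:,2]>lo)&(P[:,2]<hi); Q=P[m][:,:2].astype(np.float32)
    print(m.sum(),P[m].mean(0).round(4),cv2.minEnclosingCircle(Q),cv2.minAreaRect(Q))
R=s["tcp_rot"]; print(s["tool_pos"],R.T@(np.array([.461,-.294,.15])-s["tool_pos"]))
E
```

```text
time: 6.7
tool_pos: [0.5342, 0.0919, 0.1609]
tcp_rot: [[1.0, 0.029, -0.001], [0.029, -1.0, 0.0], [-0.001, -0.0, -1.0]]
wrist_force: [-0.6, 0.4, -0.8]
grip_width: 0.0546
gripper_force: 0.0
2805 [0.6278 0.0942 0.0847] ((0.6247612833976746, 0.0942019447684288), 0.03317587077617645) ((0.6245526075363159, 0.09398561716079712), (0.06529451906681061, 0.06534469127655029), 43.22890090942383)
5547 [0.6254 0.0942 0.0704] ((0.6243797540664673, 0.09423350542783737), 0.02657175436615944) ((0.6246542930603027, 0.09425266087055206), (0.051609646528959274, 0.05202730372548103), 1.8436368703842163)
10317 [0.542  0.0909 0.0353] ((0.5451975464820862, 0.0917426198720932), 0.08314448595046997) ((0.5425904393196106, 0.09138186275959015), (0.07619820535182953, 0.15104220807552338), 2.0221002101898193)
17044 [0.6333 0.0945 0.0528] ((0.6286413669586182, 0.09434117376804352), 0.08500037342309952) ((0.6287310719490051, 0.09444239735603333), (0.09196701645851135, 0.15018491446971893), 2.0361709594726562)
[0.53422669 0.09185937 0.16089323] [-0.08453881  0.383538    0.01095703]
```

The cup is at (0.6247, 0.0942), and its heights and diameters match the listed ones. Next I'll move over the jar.

```bash
python3 -m inch '[{"jaw":1,"delta_pos":[-0.012,0.055,0],"roll":0},{"jaw":1,"delta_pos":[-0.012,0.055,0],"roll":0},{"jaw":1,"delta_pos":[-0.012,0.055,0],"roll":0},{"jaw":1,"delta_pos":[-0.012,0.055,0],"roll":0},{"jaw":1,"delta_pos":[-0.012,0.055,0],"roll":0}]'; python3 -m inch '[{"jaw":1,"delta_pos":[-0.012,0.055,0],"roll":0},{"jaw":1,"delta_pos":[-0.012,0.053,0],"roll":0},{"jaw":1,"delta_pos":[0,0,0],"roll":0},{"jaw":1,"delta_pos":[0,0,0],"roll":0}]'; python3 - <<'E'
from h import *
s=r.sense(); C=cal("wrist"); p,d=r.camera("wrist"); cv2.imwrite("pics/w4.png",p[:,:,::-1])
y,x=np.nonzero(d>0); P=pts("wrist",np.c_[x,y],d[y,x],C)
m=(np.hypot(P[:,0]-.461,P[:,1]+.294)<.03)&(P[:,2]>.05)&(P[:,2]<.062); q=P[m]
print(m.sum(),q.mean(0),cv2.minEnclosingCircle(q[:,:2].astype(np.float32)))
R=s["tcp_rot"]; c=cv2.minEnclosingCircle(q[:,:2].astype(np.float32))[0]
print(s["tool_pos"],R.T@(np.array([*c,.015])-s["tool_pos"]))
E
```

```text
time: 7.38
tool_pos: [0.481, -0.1861, 0.1592]
tcp_rot: [[1.0, 0.029, -0.003], [0.029, -1.0, 0.002], [-0.003, -0.002, -1.0]]
wrist_force: [0.9, -0.4, -0.3]
grip_width: 0.0852
gripper_force: 0.0
time: 7.88
tool_pos: [0.461, -0.2928, 0.1596]
tcp_rot: [[1.0, 0.028, -0.003], [0.028, -1.0, 0.003], [-0.003, -0.003, -1.0]]
wrist_force: [-0.3, 0.1, 0.0]
grip_width: 0.0855
gripper_force: 0.0
1845 [ 0.46308274 -0.29697112  0.05636542] ((0.4615606665611267, -0.29697179794311523), 0.01937601901590824)
[ 0.46097573 -0.29280886  0.15961008] [0.0008384  0.00457378 0.14459642]
```

View pics/w4.png

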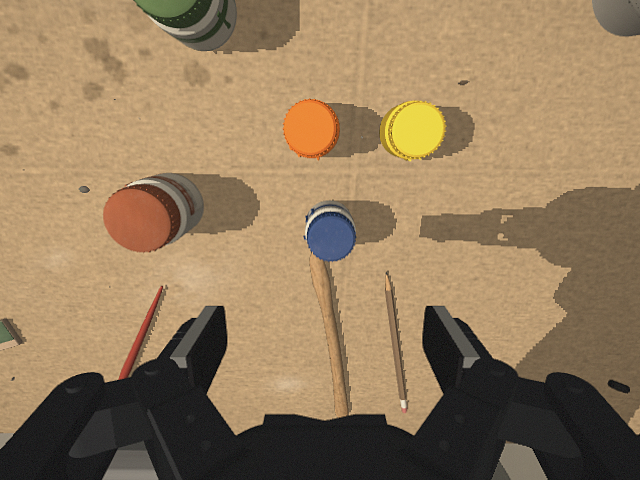

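The blue-lidded jar is at (331,235), clear between the open fingers. The brown jar at (140,218) and orange jar at (311,128) are well away. Going down to grip.

```bash
python3 -m inch '[{"jaw":1,"delta_pos":[0.001,0.004,0.05],"roll":0},{"jaw":1,"delta_pos":[0,0,0.05],"roll":0},{"jaw":1,"delta_pos":[0,0,0.03],"roll":0},{"jaw":1,"delta_pos":[0,0,0.014],"roll":0},{"jaw":1,"delta_pos":[0,0,0],"roll":0}]'; python3 -m inch '[{"jaw":0.4,"delta_pos":[0,0,0],"roll":0},{"jaw":0,"delta_pos":[0,0,0],"roll":0},{"jaw":0,"delta_pos":[0,0,0],"roll":0},{"jaw":0,"delta_pos":[0,0,0],"roll":0},{"jaw":0,"delta_pos":[0,0,0],"roll":0}]'
```

```text
time: 8.55
tool_pos: [0.4628, -0.2965, 0.0169]
tcp_rot: [[1.0, 0.03, -0.001], [0.03, -1.0, 0.001], [-0.001, -0.001, -1.0]]
wrist_force: [0.2, 0.5, -0.1]
grip_width: 0.0854
gripper_force: 0.0
time: 9.18
tool_pos: [0.464, -0.2986, 0.0196]
tcp_rot: [[1.0, 0.028, 0.003], [0.028, -1.0, -0.001], [0.002, 0.002, -1.0]]
wrist_force: [-0.4, 1.7, 6.8]
grip_width: 0.0392
gripper_force: 61.0
```

The width is 39 mm with a 7 N upward push, so I'll look before lifting.

```bash
python3 - <<'E'
from h import *
s=r.sense(); print(s["tool_pos"],s["wrist_force"],s["wrist_torque"])
p,d=r.camera("scene"); q,_=r.camera("side"); w,_=r.camera("wrist")
a=cv2.resize(p[180:280,370:470],(400,400),interpolation=2); b=cv2.resize(q[140:240,355:455],(400,400),interpolation=2)
cv2.imwrite("pics/g1.png",np.hstack([a,b])[:,:,::-1]); cv2.imwrite("pics/g2.png",w[:,:,::-1])
E
```

```text
[ 0.46403393 -0.29856161  0.01957344] [-0.40662702  1.74725693  6.77401076] [0.28473959 0.06085978 0.0350148 ]
```

View pics/g1.png

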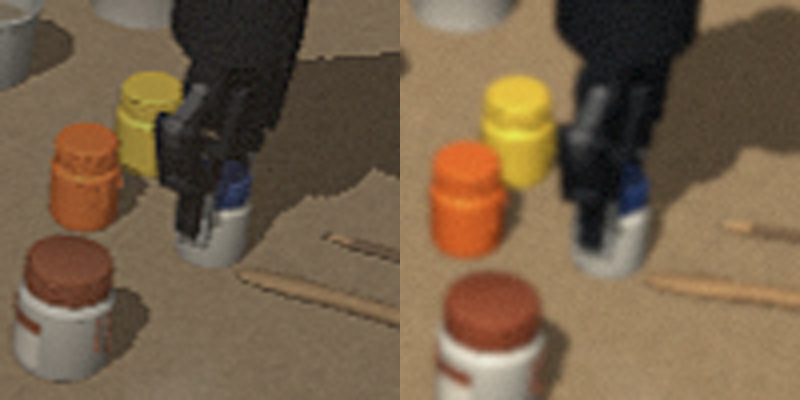

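View pics/g2.png

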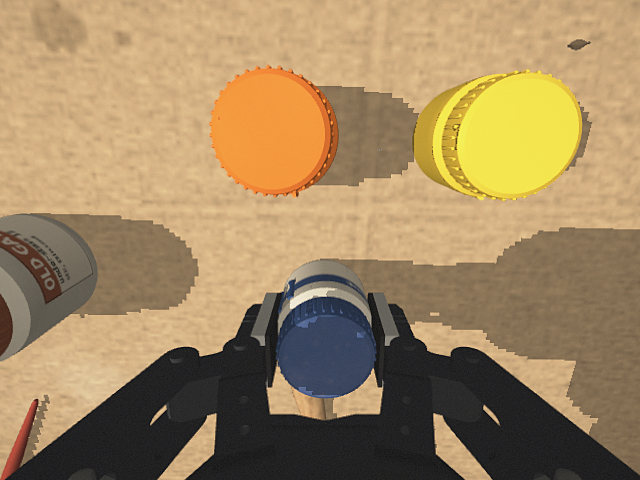

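The pads hold the white body at (326,300), with the lid centred at (326,350) and the jar upright in the scene views. The upward push fits the pads swinging forward as they close and pressing the jar onto the table. Lifting.

```bash
python3 -m inch '[{"jaw":0,"delta_pos":[0,0,-0.015],"roll":0},{"jaw":0,"delta_pos":[0,0,-0.04],"roll":0},{"jaw":0,"delta_pos":[0,0,-0.05],"roll":0},{"jaw":0,"delta_pos":[0,0,-0.05],"roll":0},{"jaw":0,"delta_pos":[0,0,0],"roll":0}]'; python3 - <<'E'
from h import *
s=r.sense(); print(s["wrist_force"],s["grip_width"])
for c in("scene","side"):
    p,d=r.camera(c); cv2.imwrite(f"pics/l_{c}.png",p[:,:,::-1])
    o=r.silhouettes(c,"jar_small")
    for k in o:
        P=reg(c,k["region"],d); 
        if len(P): print(c,round(k["p"],2),np.round(k["pixel"]),np.median(P,0).round(3),P.min(0).round(3),P.max(0).round(3))
a=cv2.imread("pics/l_scene.png")[120:260,360:500]; b=cv2.imread("pics/l_side.png")[80:220,340:480]
cv2.imwrite("pics/l1.png",np.hstack([cv2.resize(i,(400,400),interpolation=2) for i in(a,b)]))
R=s["tcp_rot"]; print(s["tool_pos"],R.T@(np.array([.6247,.0942,.16])-s["tool_pos"]))
E
```

```text
time: 9.95
tool_pos: [0.4653, -0.2998, 0.1792]
tcp_rot: [[1.0, 0.029, 0.009], [0.029, -1.0, -0.007], [0.009, 0.007, -1.0]]
wrist_force: [0.5, -0.9, -1.3]
grip_width: 0.0391
gripper_force: 60.8
[ 0.49791613 -0.93019985 -1.25688299] 0.03914780826384748
scene 0.89 [407. 210.] [ 0.535 -0.343  0.033] [ 0.518 -0.454 -0.005] [ 0.586 -0.293  0.058]
scene 0.73 [434. 177.] [ 0.449 -0.289  0.184] [ 0.44  -0.571 -0.004] [ 0.568 -0.275  0.216]
scene 0.6 [389. 223.] [ 0.531 -0.267  0.032] [ 0.516 -0.298 -0.003] [ 0.556 -0.254  0.058]
side 0.7 [384. 170.] [ 0.535 -0.343  0.038] [ 0.519 -0.421 -0.002] [ 0.583 -0.293  0.059]
side 0.61 [373. 187.] [ 0.534 -0.267  0.038] [ 0.518 -0.327  0.002] [ 0.581 -0.257  0.06 ]
side 0.55 [418. 141.] [ 0.447 -0.286  0.18 ] [ 0.438 -0.314  0.156] [ 0.477 -0.274  0.211]
[ 0.46532277 -0.29980046  0.17920399] [ 0.17047927 -0.38939108  0.01782307]
```

View pics/l1.png

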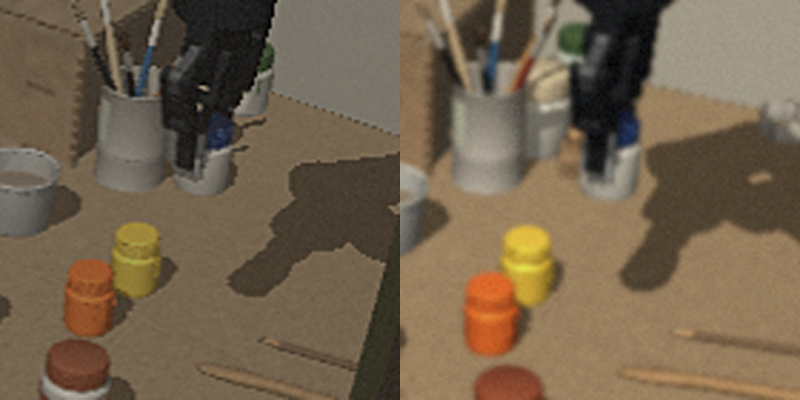

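The jar is held upright, with its base near z=0.158. Carrying it over the cup.

```bash
python3 -m inch '[{"jaw":0,"delta_pos":[0.02,-0.04,0],"roll":0},{"jaw":0,"delta_pos":[0.022,-0.05,0],"roll":0},{"jaw":0,"delta_pos":[0.022,-0.05,0],"roll":0},{"jaw":0,"delta_pos":[0.022,-0.05,0],"roll":0},{"jaw":0,"delta_pos":[0.022,-0.05,0],"roll":0}]';python3 -m inch '[{"jaw":0,"delta_pos":[0.022,-0.05,0],"roll":0},{"jaw":0,"delta_pos":[0.022,-0.05,0],"roll":0},{"jaw":0,"delta_pos":[0.018,-0.049,0],"roll":0},{"jaw":0,"delta_pos":[0,0,0],"roll":0},{"jaw":0,"delta_pos":[0,0,0],"roll":0}]'; python3 - <<'E'
from h import *
s=r.sense(); C=cal("wrist"); p,d=r.camera("wrist"); R=s["tcp_rot"]; t=s["tool_pos"]
y,x=np.nonzero(d>0); P=(pts("wrist",np.c_[x,y],d[y,x],C)-t)@R
c=p[y,x].astype(int); m=(np.hypot(P[:,0],P[:,1])<.03)&(P[:,2]<-.02)&(c[:,2]>c[:,0]+25)
z0=np.percentile(P[m][:,2],5); k=m&(P[:,2]<z0+.004); q=P[k]
print(m.sum(),z0,np.median(q,0)); ce=cv2.minEnclosingCircle(q[:,:2].astype(np.float32)); print("lid in tool",ce)
A=np.c_[q[:,:2],np.ones(len(q))]; print("plane",np.linalg.lstsq(A,q[:,2],rcond=None)[0])
print(R.round(4),t,"tcp->cup",R.T@(np.array([.6247,.0942,.16])-t),s["wrist_force"])
# body sides seen in scene: base height
for cam in("scene","side"):
    p,d=r.camera(cam)
    y,x=np.nonzero(d>0); Q=pts(cam,np.c_[x,y],d[y,x]); cc=p[y,x].astype(int)
    m=(np.hypot(Q[:,0]-t[0],Q[:,1]-t[1])<.028)&(Q[:,2]>.1)&(Q[:,2]<t[2]+.03)&(cc.min(1)>70)
    print(cam,m.sum(),np.percentile(Q[m][:,2],[1,5,50]).round(4))
E
```

```text
time: 10.78
tool_pos: [0.5631, -0.0529, 0.1702]
tcp_rot: [[1.0, 0.029, -0.004], [0.029, -1.0, 0.001], [-0.004, -0.001, -1.0]]
wrist_force: [1.3, -0.3, -1.4]
grip_width: 0.039
gripper_force: 60.9
time: 11.4
tool_pos: [0.6205, 0.0957, 0.1705]
tcp_rot: [[1.0, 0.029, -0.004], [0.029, -1.0, -0.001], [-0.004, 0.001, -1.0]]
wrist_force: [-0.5, -0.7, -1.3]
grip_width: 0.0393
gripper_force: 61.0
7890 -0.03815636715329689 [-0.00011259  0.00016996 -0.03714994]
lid in tool ((-0.0016138252103701234, 0.00024251462309621274), 0.01906210370361805)
plane [ 0.03629903  0.02511049 -0.03704394]
[[ 9.996e-01  2.930e-02 -3.700e-03]
 [ 2.930e-02 -9.996e-01 -7.000e-04]
 [-3.700e-03  6.000e-04 -1.000e+00]] [0.620452   0.09574653 0.17047611] tcp->cup [0.00424007 0.00166407 0.0104613 ] [-0.50849077 -0.6751318  -1.28239476]
scene 273 [0.1501 0.1527 0.1707]
side 469 [0.1532 0.1553 0.1741]
```

The jar's axis is 1.6 mm behind the TCP and its base 18.5 mm below it. I'll centre over the cup and go down.

```bash
python3 -m inch '[{"jaw":0,"delta_pos":[0.006,0.0015,0.02],"roll":0},{"jaw":0,"delta_pos":[0,0,0.02],"roll":0},{"jaw":0,"delta_pos":[0,0,0.015],"roll":0},{"jaw":0,"delta_pos":[0,0,0],"roll":0},{"jaw":0,"delta_pos":[0,0,0],"roll":0}]'; python3 - <<'E'
from h import *
s=r.sense();R=s["tcp_rot"]; print(R.T@(np.array([.6247,.0942,.0875])-s["tool_pos"])+[.0016,0,0])
E
```

```text
time: 12.18
tool_pos: [0.6279, 0.0947, 0.1178]
tcp_rot: [[1.0, 0.029, 0.0], [0.029, -1.0, 0.0], [0.0, -0.0, -1.0]]
wrist_force: [0.0, -0.7, -1.0]
grip_width: 0.039
gripper_force: 61.0
[-0.00161275  0.00038698  0.03034075]
```

```bash
python3 -m inch '[{"jaw":0,"delta_pos":[-0.0015,0,0.01],"roll":0},{"jaw":0,"delta_pos":[0,0,0.008],"roll":0},{"jaw":0,"delta_pos":[0,0,0.006],"roll":0},{"jaw":0,"delta_pos":[0,0,0],"roll":0}]'; python3 -m inch '[{"jaw":0,"delta_pos":[0,0,0.003],"roll":0},{"jaw":0,"delta_pos":[0,0,0.002],"roll":0},{"jaw":0,"delta_pos":[0,0,0],"roll":0}]'
```

```text
time: 12.68
tool_pos: [0.6255, 0.0946, 0.0926]
tcp_rot: [[1.0, 0.029, -0.002], [0.029, -1.0, -0.0], [-0.002, 0.0, -1.0]]
wrist_force: [-0.3, 0.1, -1.2]
grip_width: 0.0395
gripper_force: 61.0
time: 13.05
tool_pos: [0.6263, 0.0946, 0.0888]
tcp_rot: [[1.0, 0.029, 0.0], [0.029, -1.0, 0.0], [0.0, -0.0, -1.0]]
wrist_force: [0.4, -0.0, -1.2]
grip_width: 0.0393
gripper_force: 61.1
```

```bash
python3 -m inch '[{"jaw":0,"delta_pos":[0,0,0.002],"roll":0},{"jaw":0,"delta_pos":[0,0,0.001],"roll":0},{"jaw":0,"delta_pos":[0,0,0],"roll":0}]';  python3 -m inch '[{"jaw":0,"delta_pos":[0,0,0.002],"roll":0},{"jaw":0,"delta_pos":[0,0,0.002],"roll":0},{"jaw":0,"delta_pos":[0,0,0],"roll":0}]'; python3 -m inch '[{"jaw":0,"delta_pos":[0,0,0.001],"roll":0},{"jaw":0,"delta_pos":[0,0,0],"roll":0}]'
```

```text
time: 13.42
tool_pos: [0.6264, 0.0946, 0.0861]
tcp_rot: [[1.0, 0.029, 0.001], [0.029, -1.0, 0.0], [0.001, 0.0, -1.0]]
wrist_force: [-1.2, 0.4, 3.2]
grip_width: 0.0393
gripper_force: 61.4
time: 13.8
tool_pos: [0.6264, 0.0946, 0.0819]
tcp_rot: [[1.0, 0.029, 0.001], [0.029, -1.0, 0.0], [0.001, -0.0, -1.0]]
wrist_force: [-2.1, -0.4, 5.8]
grip_width: 0.0394
gripper_force: 61.7
time: 14.05
tool_pos: [0.6264, 0.0946, 0.0811]
tcp_rot: [[1.0, 0.029, 0.001], [0.029, -1.0, 0.0], [0.001, -0.0, -1.0]]
wrist_force: [-1.9, 0.4, 5.0]
grip_width: 0.0391
gripper_force: 61.8
```

```bash
python3 -m inch '[{"jaw":0,"delta_pos":[0,0,0.002],"roll":0},{"jaw":0,"delta_pos":[0,0,0],"roll":0}]';  python3 -m inch '[{"jaw":0,"delta_pos":[0,0,0.001],"roll":0},{"jaw":0,"delta_pos":[0,0,0],"roll":0}]'; python3 -m inch '[{"jaw":0,"delta_pos":[0,0,0.0005],"roll":0},{"jaw":0,"delta_pos":[0,0,0],"roll":0}]'
```

```text
time: 14.3
tool_pos: [0.6266, 0.0947, 0.0805]
tcp_rot: [[1.0, 0.029, 0.001], [0.029, -1.0, -0.0], [0.001, 0.0, -1.0]]
wrist_force: [-5.7, -0.8, 11.2]
grip_width: 0.0392
gripper_force: 62.4
time: 14.55
tool_pos: [0.6267, 0.0947, 0.0805]
tcp_rot: [[1.0, 0.029, 0.001], [0.029, -1.0, -0.0], [0.001, 0.0, -1.0]]
wrist_force: [-7.6, 0.3, 15.2]
grip_width: 0.0395
gripper_force: 62.8
time: 14.8
tool_pos: [0.6268, 0.0947, 0.0805]
tcp_rot: [[1.0, 0.029, 0.001], [0.029, -1.0, -0.0], [0.001, 0.0, -1.0]]
wrist_force: [-8.4, -1.7, 18.1]
grip_width: 0.0392
gripper_force: 63.1
```

The cup is on its stop: z=0.0805 is rigid, putting the jar's base at about 0.062. The force of 18 N is too high, so I'll ease it and the side load.

```bash
python3 -m inch '[{"jaw":0,"delta_pos":[-0.001,0,-0.0012],"roll":0},{"jaw":0,"delta_pos":[0,0,0],"roll":0},{"jaw":0,"delta_pos":[0,0,0],"roll":0}]'; for i in 1 2 ; do python3 - <<'E'
from h import *
r.camera("wrist"); s=r.sense(); print(s["wrist_force"],s["tool_pos"])
E
done
```

```text
time: 15.18
tool_pos: [0.6264, 0.0946, 0.0805]
tcp_rot: [[1.0, 0.029, 0.003], [0.029, -1.0, 0.0], [0.003, -0.0, -1.0]]
wrist_force: [-1.5, -0.1, 10.2]
grip_width: 0.0397
gripper_force: 62.3
[-2.95383897 -0.66125226 11.81938422] [0.62642888 0.09465341 0.08055054]
[-3.46168302 -0.14864576  9.82595962] [0.62646461 0.09465471 0.08057684]
```

```bash
python3 -m inch '[{"jaw":0,"delta_pos":[0,0,0.0005],"roll":0},{"jaw":0,"delta_pos":[0,0,0],"roll":0},{"jaw":0,"delta_pos":[0,0,0],"roll":0},{"jaw":0,"delta_pos":[0,0,0],"roll":0},{"jaw":0,"delta_pos":[0,0,0],"roll":0}]'; python3 - <<'E'
from h import *
F=[]
for i in range(12):
    p,d=r.camera("scene"); F.append(r.sense()["wrist_force"])
print(np.mean(F,0),np.std(F,0),np.array(F)[:,2].round(1)); s=r.sense(); print(s["tool_pos"],s["tcp_rot"].round(4))
q,_=r.camera("side")
cv2.imwrite("pics/f1.png",np.hstack([cv2.resize(i,(400,400),interpolation=2) for i in(p[200:340,190:330],q[200:340,175:315])])[:,:,::-1])
E
```

```text
time: 15.9
tool_pos: [0.6265, 0.0946, 0.0805]
tcp_rot: [[1.0, 0.029, 0.003], [0.029, -1.0, 0.0], [0.003, -0.0, -1.0]]
wrist_force: [-4.7, -0.7, 12.1]
grip_width: 0.0392
gripper_force: 62.5
[-3.80576136 -0.57584668 12.67063714] [0.5189947  0.45541483 0.37318137] [12.3 13.4 12.9 12.7 12.3 12.1 12.5 12.7 12.8 13.  12.2 13.1]
[0.62647587 0.09464153 0.08051977] [[ 9.996e-01  2.880e-02  2.900e-03]
 [ 2.880e-02 -9.996e-01  1.000e-04]
 [ 2.900e-03  0.000e+00 -1.000e+00]]
```

View pics/f1.png

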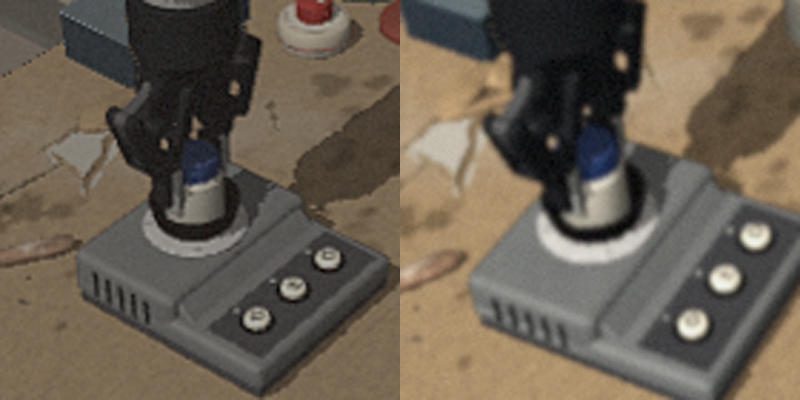

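The jar stands upright in the cup, which sits on its stop collar, and all the keys are up. The steady push is 12.7 N by the wrist reading, about 14 N on the cup with the jar's weight.

```bash
python3 -c "
from workcell import r
print(r.sign_off())"
```

```text
the job is handed in; nothing more can be done
None
```

I pressed and released the power and touch keys in order, then stood the small blue-lidded jar in the cup and handed in the job at about 17 s, still holding it on the stop with a steady 12.7 N; I left the right key and the other two jars alone.

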